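Jack up the overhanging end of a tube beam

TASK

One end of the square tube beam sticks out unsupported from its pedestal. Turn the T-shaped knob of the screw jack standing under that free end clockwise (seen from above) until the jack's platform really touches the underside of the beam and just begins to carry it: a few millimetres of lift are fine, more than a centimetre is too much. Then let go of the knob.

Things in the scene. Friction and masses are not known exactly. Their poses are not given: they have to be found in the camera images.
- knob_grip (a point): Centre of the black T-knob bar of the jack under the beam (an identical spare jack has nothing above it). Bar 64 mm long (own x), 14 mm wide (own y), 26 mm tall (13 mm above and below this point), on a thin upright stem; z is the turning axis. The jack's gear case lies 38 mm below. The axis is 155 mm from the platform's middle, on the robot's side; the bar points to the platform at first.
- knob (a joint): Angle of that knob in rad: 0 at the start, growing clockwise seen from above, at most 2.0. Each radian raises the platform 18 mm. About 0.2 N m turns it, and it stays where it is left.
- platform: The jack's square aluminium platform, 80 x 80 x 10 mm; the origin is the centre of its top face. It only moves up and down, with the knob; it starts 6 to 15 mm below the beam.
- beam: Loose aluminium tube beam, 50 x 50 mm square, 340 mm long (own y), with a heavy flange at its far (+y) end; 0.9 kg. Origin: on the tube's underside, about above the platform's middle, 60 mm from the free end; z up. It rests in a pedestal's saddle, middle 210 mm along +y. The end is lifted with about 3 N and comes up with the platform once they touch.

How it is judged:
By the outcome, as a careful person would: the job done as asked, in the order asked, and still so for the second after the job is handed in, with the robot touching nothing.
It also fails if it takes over 29 s, if anything falls off the work surface, if the arm or the gripper's body presses on something with over 40 N, if the wrist force passes 120 N, or if a joint passes its speed limit or range.

ROBOT

A 7-joint arm with a two-finger parallel gripper is mounted at the origin on the work surface. World frame = base frame: x ahead of the robot, y to its left, z up, the work surface at z = 0. Lengths are in m, angles in rad, forces in N, time in s.
With the tool pointing down it reaches from about 0.4 to 0.85 m from the base axis. Payload 4.5 kg.
Tool frame: the origin (TCP) lies at the very end of the fingers, on their centre line; the grasp point (between the pads) lies 19 mm behind it (tcp_to_grasp is the z of the grasp point in the tool frame, in m); z points along the fingers, y is the line along which they close (so a half turn about z gives the same grasp; the last joint's range is limited). The gripper opens to 88 mm and grips with 3 to 60 N. Pads are 18 mm wide; open, the fingers measure 123 mm over their backs; the gripper's body (75 mm by 187 mm) begins 45 mm behind the grasp point.
Start: joints at [1.268, 0.689, -0.195, 1.565, 0.157, 0.902, -0.215], TCP at [0.207, -0.59, 0.239] pointing down, gripper open.
Joint ranges: [-3.01, 3.01], [-0.46, 2.08], [-1.47, 1.51], [0.13, 2.56], [-1, 4.14], [0.04, 2.09], [-2.66, 2.66]. Speed limits (rad/s): [2.57, 2.57, 3.14, 3.14, 3.14, 3.14, 3.14].

INTERFACE

Orientations are given as a unit quaternion [x, y, z, w].
In Python, from plant import * gives the robot as it stands. The module is installed in compiled form; this text tells all that it offers.
- The arm moves only by the shell command python3 -m jog 'ROWS' [OPENING] [FORCE]. ROWS is JSON, a list that holds one entry, the list of rows, each a list of 6 numbers: the shift along the tool's x, y, z in m, then the turn, a rotation vector about the tool's x, y, z in rad. In form: [[[dx, dy, dz, ax, ay, az], ...]]. A call has 1 to 12 rows; each row shifts and turns the commanded pose from where the row before left it, along the tool's axes as they then stand; what a row does not reach is not made up. A row lasts 1/8 s, in which the tool goes at most 62.5 mm and 10.7 degrees, less where a joint would pass 70% of its speed; a pose out of reach is approached as far as the arm can. A call with a gripper value outside its range is refused whole. OPENING is the finger opening in m, from 0 to 0.0881, set as the call begins (- or left out, the last holds). The fingers move at their own pace and stop on an object; FORCE is the grip in N (left out, the last holds). Time passes only in rows, so rows that do not move let the fingers close. It gives the time, the measured TCP pose, the force, the opening and the grip force at its end, in the units of the state.
- get_state(): the state, without advancing time (a new reading comes with each control period).
- snapshot(name): name is "scene" or "top" or "wrist"; returns a dict with "frame" (420x560x3 uint8, red, green, blue), "mtx" (3x3 intrinsics, pixels), "xyz" and "orientation" of the camera in the world; the wrist camera has in their place "mount" (4x4, takes a point from camera to tool coordinates, whose origin is the TCP and whose axes are the flange's). Camera axes: x right, y down, z forward; pixel columns grow to the right and rows downward; lengths in m; the calibration is good to about 2 mm. A picture is of the moment at which its call begins: read the wrist's pose just before it. There is no depth.
- finish_job(): hands the job in; it is judged then, once.
The state is a dict: "clock": time; "q": joint angles; "qd": joint speeds; "joint_torque": joint torques, N m; "tool_pos": TCP position; "eef_rot": TCP orientation; "contact_force": force on the tool from outside, world axes, zero at the start; "moment": the same for the moment, N m; "opening": opening from 0.0 (shut) to 1.0 (fully open); "finger_force": force on a finger pad.
Only numpy, scipy, OpenCV 4.12 (cv2) and the standard library are available. Lean on these libraries where they do the work, as an engineer would, in place of code of your own. Each camera call takes 0.05 s, during which the arm holds its last target. There are 200 camera calls.

## Working session

There is one attempt and no reset: what is moved stays moved. The work goes in short steps, Python scripts to look and compute and a shell command to move; the robot and the scene stay as the last step left them, time stands still between calls to the robot, and variables do not carry over. Pictures are saved under pics/ and viewed, at most 10 in all, crops included, and the job is handed in when it is done.

```bash
mkdir -p pics
cat > h.py <<'E'
from plant import *
import numpy as np, cv2
from scipy.spatial.transform import Rotation as R
def cam(name):
    s=get_state(); d=snapshot(name)
    if 'mount' in d:
        T=np.eye(4);T[:3,:3]=R.from_quat(s['eef_rot']).as_matrix();T[:3,3]=s['tool_pos'];T=T@np.array(d['mount'])
    else:
        T=np.eye(4);T[:3,:3]=R.from_quat(d['orientation']).as_matrix();T[:3,3]=d['xyz']
    return d['frame'],np.array(d['mtx']),T
def ray(K,T,u,v,z):
    r=T[:3,:3]@np.linalg.solve(K,[u,v,1.]);o=T[:3,3]
    return o+r*(z-o[2])/r[2]
E
python3 - <<'E'
from h import *
for n in ('scene','top'):
    f,K,T=cam(n);cv2.imwrite(f'pics/{n}1.png',f[:,:,::-1]);np.savez(n+'.npz',f=f,K=K,T=T);print(n,K,T)
s=get_state();print(s['clock'],R.from_quat(s['eef_rot']).as_matrix().round(3),s['contact_force'])
E
```

```text
scene [[497.51842915   0.         278.56002297]
 [  0.         497.51842915 209.31842358]
 [  0.           0.           1.        ]] [[-0.80063142  0.50414864 -0.32376453  0.81776246]
 [ 0.59915469  0.67211559 -0.43505665  0.31222612]
 [-0.00172603 -0.54230506 -0.84017989  0.77290616]
 [ 0.          0.          0.          1.        ]]
top [[390.8672348    0.         270.61444367]
 [  0.         390.8672348  209.75652585]
 [  0.           0.           1.        ]] [[ 0.02211086 -0.99057943  0.13514252  0.49356725]
 [-0.99960712 -0.01957567  0.02005971 -0.02688096]
 [-0.01722523 -0.13553296 -0.99062309  0.8713854 ]
 [ 0.          0.          0.          1.        ]]
0.1 [[ 0.944  0.331 -0.001]
 [ 0.331 -0.944  0.001]
 [-0.    -0.002 -1.   ]] [-0.07346103 -0.1084884  -0.09069871]
```

View pics/scene1.png

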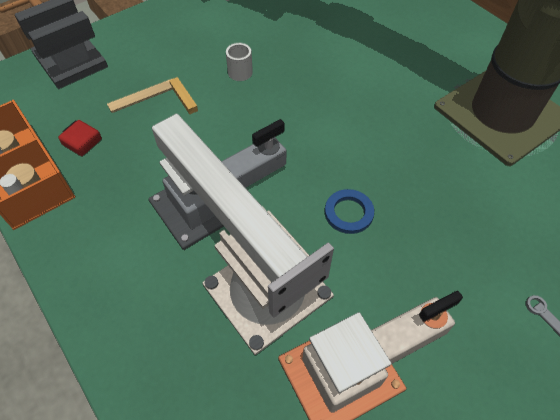

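View pics/top1.png

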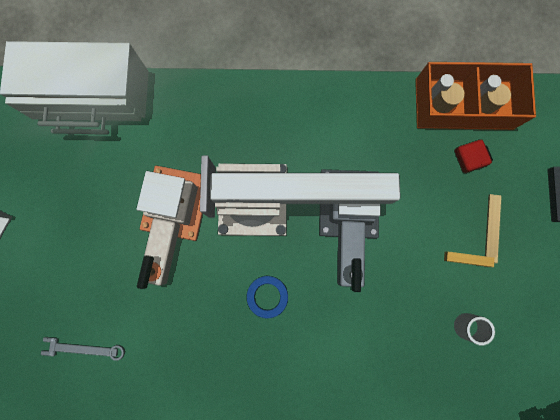

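The top view shows the beam (212–398, 187) with the grey jack under its free (right, −y) end; that jack's black knob is at about (356,275) in top and (268,132) in scene. The orange jack on the left is the spare.

Run:
```python
from h import *
D={n:np.load(n+'.npz') for n in('scene','top')}
def tri(a,b):
    P=[D[n]['K']@np.linalg.inv(D[n]['T'])[:3] for n in('scene','top')]
    X=cv2.triangulatePoints(P[0],P[1],np.array(a,float).reshape(2,1),np.array(b,float).reshape(2,1))[:,0];return X[:3]/X[3]
c={}
for n,(x0,y0,x1,y1) in dict(scene=(240,110,300,155),top=(335,250,380,300)).items():
    f=D[n]['f'][y0:y1,x0:x1]; m=(f.max(2)<45).astype(np.uint8)
    k,l,st,ce=cv2.connectedComponentsWithStats(m);i=1+st[1:,4].argmax()
    ct,_=cv2.findContours((l==i).astype(np.uint8),0,2)
    c[n]=cv2.minAreaRect(ct[0]);c[n]=(np.array(c[n][0])+[x0,y0],cv2.boxPoints(c[n])+[x0,y0]);print(n,c[n],st[i])
K=tri(c['scene'][0],c['top'][0]);print('knob',K)
for v in(262,289):print(ray(D['top']['K'],D['top']['T'],356.5,v,K[2]+.013))
print('beam free-end top corners',tri((154,125),(398,201)),tri((182,117),(398,174)) )
for u,v in((398,201),(398,174),(212,174),(212,200)):print(ray(D['top']['K'],D['top']['T'],u,v,.20))
```

```text
scene (array([267.99005127, 132.4831562 ]), array([[248.85911751, 135.9923439 ],
       [280.29249954, 117.41807365],
       [287.12098694, 128.97396851],
       [255.687603  , 147.54824066]])) [ 12  10  32  27 441]
top (array([355.5, 275. ]), array([[351., 259.],
       [360., 259.],
       [360., 291.],
       [351., 291.]])) [ 16   9  10  33 297]
knob [ 0.47459638 -0.17943181  0.0984062 ]
[ 0.49927143 -0.17864903  0.1114062 ]
[ 0.44833025 -0.17826423  0.1114062 ]
beam free-end top corners [ 0.63311817 -0.2634735   0.14566399] [ 0.62958675 -0.21122479  0.21688084]
[ 0.6047935  -0.23324372  0.2       ]
[ 0.6525471  -0.23428469  0.2       ]
[0.64664223 0.09130948 0.2       ]
[0.60031235 0.08933946 0.2       ]
```

Knob at about (0.475, −0.178, 0.098), bar along world x; the beam's middle is at x≈0.63 and its free end at y≈−0.234. This fits the 155 mm offset. Next I move above the knob.

```bash
python3 -m jog '[[[0,0,0,0,0,0.168],[0,0,0,0,0,0.168],[0.027,-0.041,0,0,0,0],[0.027,-0.041,0,0,0,0],[0.027,-0.041,0,0,0,0],[0.027,-0.041,0,0,0,0],[0.027,-0.041,0,0,0,0],[0.027,-0.041,0,0,0,0],[0.027,-0.041,0,0,0,0],[0.027,-0.041,0,0,0,0],[0.027,-0.041,0,0,0,0],[0.027,-0.041,0,0,0,0]]]' 0.06
python3 -m jog '[[[0,0,0.03,0,0,0],[0,0,0,0,0,0]]]'
python3 - <<'E'
from h import *
s=get_state();f,K,T=cam('wrist');cv2.imwrite('pics/w1.png',f[:,:,::-1]);np.savez('wrist.npz',f=f,K=K,T=T)
print(s['tool_pos'],s['q'],R.from_quat(s['eef_rot']).as_matrix().round(3));print(K,T)
E
```

```text
clock: 1.6
tool_pos: [0.4768, -0.1782, 0.2385]
eef_rot: [1.0, 0.0, -0.0, -0.0]
contact_force: [0.9, -0.5, 0.9]
opening: 0.687
finger_force: 0.0
clock: 1.85
tool_pos: [0.4747, -0.1788, 0.2072]
eef_rot: [1.0, 0.001, -0.002, -0.001]
contact_force: [-0.2, -0.2, 0.0]
opening: 0.682
finger_force: 0.0
[ 0.47469092 -0.17876884  0.20716163] [ 0.29618836  0.58381843 -0.04274349  1.95122002  0.0411435   0.6124332
 -1.34202416] [[ 1.     0.002 -0.005]
 [ 0.002 -1.     0.001]
 [-0.005 -0.001 -1.   ]]
[[366.99359854   0.         279.70677561]
 [  0.         366.99359854 209.08650606]
 [  0.           0.           1.        ]] [[ 1.55468294e-03 -9.61558538e-01 -2.74595633e-01  5.43506589e-01]
 [-9.99998321e-01 -1.76133447e-03  5.06001729e-04 -1.79324073e-01]
 [-9.70205035e-04  2.74594385e-01 -9.61559661e-01  3.52314680e-01]
 [ 0.00000000e+00  0.00000000e+00  0.00000000e+00  1.00000000e+00]]
```

View pics/w1.png

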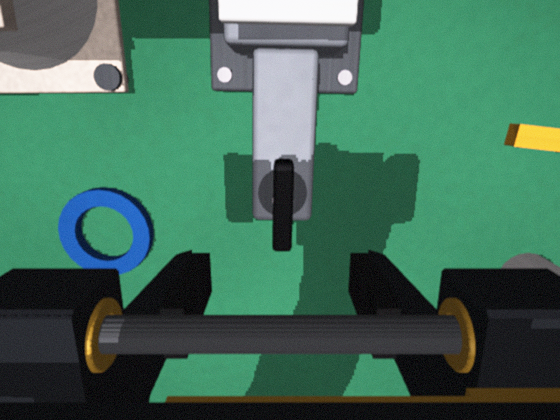

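The wrist view shows the black bar upright from (284,159) to (282,250), midway between the fingers, with the gear case behind it and the beam at the top edge.

Run:
```python
from h import *
d=np.load('wrist.npz');f,K,T=d['f'],d['K'],d['T']
x0,y0,x1,y1=262,150,305,258
m=(f[y0:y1,x0:x1].max(2)<32).astype(np.uint8)
k,l,st,ce=cv2.connectedComponentsWithStats(m);i=1+st[1:,4].argmax();print(st[i]+[x0,y0,0,0,0])
for u,v in((284.5,159),(283,250),(283.5,205)):
    for z in(.105,.111):print(u,v,z,ray(K,T,u,v,z).round(4))
t=np.load('scene.npz');X=np.linalg.inv(t['T'])@[.475,-.1785,.111,1];p=t['K']@X[:3];print(p[:2]/p[2])
for n in('scene','top'):
    f,_,_=cam(n);cv2.imwrite(f'pics/{n}_b.png',f[:,:,::-1])
```

```text
[ 273  159   21   91 1555]
284.5 159 0.105 [ 0.508  -0.1824  0.105 ]
284.5 159 0.111 [ 0.5089 -0.1823  0.111 ]
283 250 0.105 [ 0.4421 -0.1816  0.105 ]
283 250 0.111 [ 0.4445 -0.1816  0.111 ]
283.5 205 0.105 [ 0.4759 -0.1818  0.105 ]
283.5 205 0.111 [ 0.4775 -0.1818  0.111 ]
[268.13493867 128.14553589]
```

```bash
python3 -m jog '[[[0.0017,0.0022,0.03,0,0,0],[0,0,0.03,0,0,0],[0,0,0.03,0,0,0],[0,0,0.02,0,0,0],[0,0,0.013,0,0,0],[0,0,0,0,0,0]]]'
python3 - <<'E'
from h import *
s=get_state();f,K,T=cam('scene');cv2.imwrite('pics/s2.png',cv2.resize(f[60:270,100:380,::-1],None,fx=2.5,fy=2.5))
np.savez('ref.npz',f=f);print(s['tool_pos'],s['contact_force'])
E
```

```text
clock: 2.75
tool_pos: [0.4778, -0.1824, 0.0857]
eef_rot: [1.0, -0.0, -0.0, 0.0]
contact_force: [-0.0, -0.3, 0.3]
opening: 0.683
finger_force: 0.0
[ 0.47779745 -0.18235991  0.08566328] [-0.0073828  -0.33983444  0.29298549]
```

View pics/s2.png

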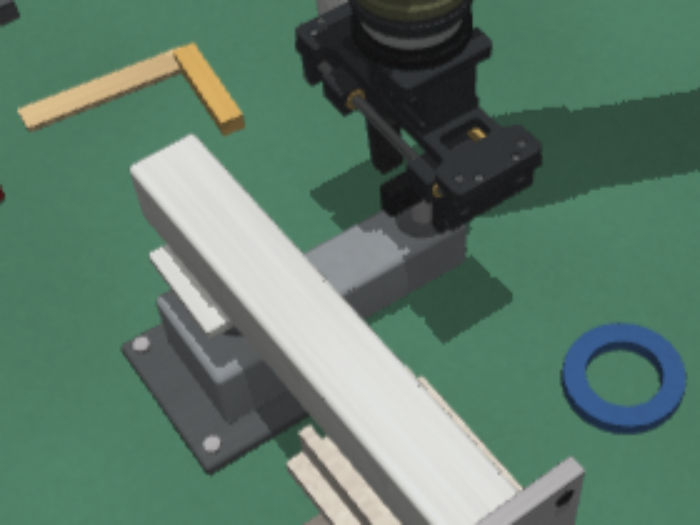

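The gripper straddles the bar and the platform strip is visible below the beam. Now I close on the bar and check the forces.

```bash
python3 -m jog '[[[0,0,0.003,0,0,0],[0,0,0,0,0,0],[0,0,0,0,0,0],[0,0,0,0,0,0],[0,0,0,0,0,0]]]' 0.005 40; python3 -c "
from h import *
s=get_state();print(s['tool_pos'],s['contact_force'],s['moment'],s['opening']*.0881)"
```

```text
clock: 3.42
tool_pos: [0.478, -0.1806, 0.0828]
eef_rot: [1.0, 0.001, -0.0, -0.001]
contact_force: [-0.2, -0.6, 2.8]
opening: 0.155
finger_force: 39.9
[ 0.47803885 -0.18060003  0.08282569] [-0.19993847 -0.61593695  2.83370363] [-0.02766727  0.18794608 -0.08702889] 0.0136332514417568
```

```bash
cat > mon.py <<'E'
from h import *
s=get_state();f,K,T=cam('scene');r=np.load('ref.npz')['f']
M=R.from_quat(s['eef_rot']).as_matrix();print('yaw cw',-np.arctan2(M[1,0],M[0,0]).round(4),'pos',s['tool_pos'].round(4) if hasattr(s['tool_pos'],'round') else s['tool_pos'],'F',np.round(s['contact_force'],2),'M',np.round(s['moment'],3),'op',s['opening'])
g=lambda a:cv2.cvtColor(a,cv2.COLOR_RGB2GRAY)
for n,(x0,y0,x1,y1) in dict(beam=(148,110,185,140),plat=(157,158,190,196),flange=(280,245,335,310)).items():
    W=np.float32([[1,0,0],[0,1,0]])
    try: c,W=cv2.findTransformECC(g(r)[y0:y1,x0:x1],g(f)[y0:y1,x0:x1],W,cv2.MOTION_TRANSLATION);print(n,W[:,2].round(2),round(c,3))
    except cv2.error: print(n,'fail')
t=np.load('scene.npz')
pr=lambda X:(lambda p:p[:2]/p[2])(t['K']@(np.linalg.inv(t['T'])@[*X,1])[:3])
print('px per mm lift: beam',(pr([.63,-.234,.201])-pr([.63,-.234,.2])).round(2))
E
python3 mon.py; python3 -m jog '[[[0,0,0,0,0,0.05],[0,0,0,0,0,0.05],[0,0,0,0,0,0.05],[0,0,0,0,0,0.05],[0,0,0,0,0,0.05],[0,0,0,0,0,0],[0,0,0,0,0,0]]]'; python3 mon.py
```

```text
yaw cw -0.0016 pos [ 0.478  -0.1806  0.0828] F [-0.2  -0.62  2.83] M [-0.028  0.188 -0.087] op 0.15474746244899887
beam [ 0. -0.] 1.0
plat [0.   0.03] 1.0
flange [-0. -0.] 1.0
px per mm lift: beam [-0.12 -0.45]
clock: 4.35
tool_pos: [0.4779, -0.1813, 0.0828]
eef_rot: [0.992, -0.125, -0.0, -0.0]
contact_force: [0.3, 5.9, 4.8]
opening: 0.154
finger_force: 39.9
yaw cw 0.25 pos [ 0.4779 -0.1813  0.0828] F [0.35 5.87 4.81] M [ 1.178 -0.046  0.056] op 0.15379333190398517
beam [ 0.01 -0.  ] 1.0
plat [-0.57 -1.27] 0.983
flange [-0.  0.] 1.0
px per mm lift: beam [-0.12 -0.45]
```

The platform is rising (−1.3 px) and the beam has not moved yet. I continue turning.

```bash
for i in 1; do python3 -m jog '[[[0,0,0,0,0,0.05],[0,0,0,0,0,0.05],[0,0,0,0,0,0],[0,0,0,0,0,0]]]'|head -1; done; python3 mon.py
python3 -m jog '[[[0,0,0,0,0,0.05],[0,0,0,0,0,0.05],[0,0,0,0,0,0],[0,0,0,0,0,0]]]' |head -1; python3 mon.py
```

```text
clock: 4.9
yaw cw 0.3498 pos [ 0.4779 -0.1815  0.0828] F [-0.12  5.41  4.32] M [1.207e+00 5.800e-02 1.000e-03] op 0.15230570983499825
beam [0. 0.] 1.0
plat [-0.87 -1.91] 0.987
flange [-0.01  0.  ] 1.0
px per mm lift: beam [-0.12 -0.45]
clock: 5.45
yaw cw 0.4502 pos [ 0.4778 -0.1818  0.0828] F [-1.11  4.83  5.2 ] M [1.191 0.085 0.027] op 0.1504204897837658
beam [ 0.01 -0.01] 1.0
plat [-1.02 -2.38] 0.962
flange [-0.01  0.  ] 1.0
px per mm lift: beam [-0.12 -0.45]
```

```bash
python3 -m jog '[[[0,0,0,0,0,0.05],[0,0,0,0,0,0.05],[0,0,0,0,0,0],[0,0,0,0,0,0]]]'|head -1;  python3 mon.py
```

```text
clock: 6.0
yaw cw 0.5505 pos [ 0.4776 -0.182   0.0828] F [-0.34  4.13  5.63] M [1.12  0.208 0.074] op 0.15787044459925617
beam [0.01 0.  ] 1.0
plat [-1.31 -3.17] 0.958
flange [-0.01  0.  ] 1.0
px per mm lift: beam [-0.12 -0.45]
```

```bash
python3 -m jog '[[[0,0,0,0,0,0.05],[0,0,0,0,0,0.05],[0,0,0,0,0,0],[0,0,0,0,0,0]]]'|head -1;  python3 mon.py
```

```text
clock: 6.55
yaw cw 0.6514 pos [ 0.4775 -0.1821  0.0828] F [-1.37  4.08  5.88] M [1.034 0.246 0.027] op 0.1590323489571387
beam [0.01 0.  ] 1.0
plat [-1.68 -4.03] 0.958
flange [-0.01  0.  ] 1.0
px per mm lift: beam [-0.12 -0.45]
```

```bash
python3 -m jog '[[[0,0,0,0,0,0.05],[0,0,0,0,0,0.05],[0,0,0,0,0,0],[0,0,0,0,0,0]]]'|head -1;  python3 mon.py; python3 -c "
from h import *
print(get_state()['q'])
f,_,_=cam('scene');cv2.imwrite('pics/s3.png',cv2.resize(f[90:240,130:290,::-1],None,fx=4,fy=4,interpolation=2))"
```

```text
clock: 7.1
yaw cw 0.7519 pos [ 0.4773 -0.1823  0.0828] F [-1.18  4.59  4.86] M [0.945 0.281 0.07 ] op 0.15962506110817518
beam [ 0.01 -0.  ] 1.0
plat [-1.8  -4.44] 0.917
flange [-0.01  0.  ] 1.0
px per mm lift: beam [-0.12 -0.45]
[ 0.20522351  0.81059817  0.11440814  2.03650034 -0.27302971  0.30932632
 -1.77777968]
```

View pics/s3.png

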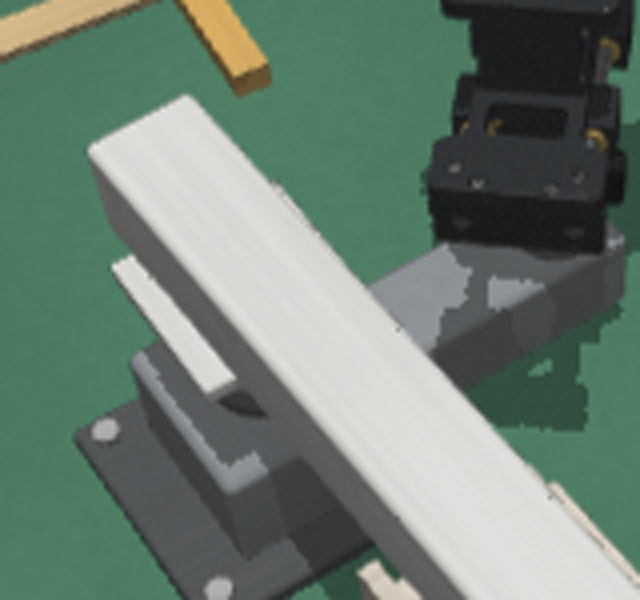

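The platform strip (110–230, 260–395 in the crop) is close under the beam, and the beam has not moved. I continue in small steps.

```bash
python3 -m jog '[[[0,0,0,0,0,0.04],[0,0,0,0,0,0.04],[0,0,0,0,0,0],[0,0,0,0,0,0]]]'|head -1;  python3 mon.py
```

```text
clock: 7.7
yaw cw 0.8318 pos [ 0.4772 -0.1825  0.0828] F [-0.89  3.35  5.31] M [0.845 0.278 0.081] op 0.15680509213171379
beam [-0.1  -0.26] 0.996
plat [-2.16 -5.03] 0.938
flange [0.03 0.03] 1.0
px per mm lift: beam [-0.12 -0.45]
```

```bash
python3 -m jog '[[[0,0,0,0,0,0.04],[0,0,0,0,0,0.04],[0,0,0,0,0,0],[0,0,0,0,0,0]]]'|head -1;  python3 mon.py
```

```text
clock: 8.25
yaw cw 0.912 pos [ 0.4771 -0.1826  0.0828] F [-2.51  3.72  5.87] M [0.858 0.379 0.166] op 0.15196270225031333
beam [-0.26 -1.01] 0.996
plat [-2.38 -5.67] 0.931
flange [0.13 0.23] 0.996
px per mm lift: beam [-0.12 -0.45]
```

The beam's free end has risen about 2 mm. I add a small margin, then release and retreat upward.

```bash
python3 -m jog '[[[0,0,0,0,0,0.04],[0,0,0,0,0,0],[0,0,0,0,0,0]]]'|head -1;  python3 mon.py; python3 -m jog '[[[0,0,0,0,0,0],[0,0,0,0,0,0],[0,0,0,0,0,0],[0,0,0,0,0,0]]]' 0.06; python3 mon.py; python3 -m jog '[[[0,0,-0.02,0,0,0],[0,0,-0.03,0,0,0],[0,0,-0.04,0,0,0],[0,0,-0.04,0,0,0],[0,0,0,0,0,0],[0,0,0,0,0,0]]]'; python3 mon.py;python3 -c "
from h import *
f,_,_=cam('scene');cv2.imwrite('pics/s4.png',cv2.resize(f[90:240,130:330,::-1],None,fx=4,fy=4,interpolation=2))"
```

```text
clock: 8.68
yaw cw 0.952 pos [ 0.477  -0.1826  0.0828] F [-1.84  3.41  6.13] M [0.792 0.344 0.101] op 0.15626847162062932
beam [-0.45 -1.45] 0.979
plat [-2.42 -5.88] 0.927
flange [0.19 0.28] 0.992
px per mm lift: beam [-0.12 -0.45]
clock: 9.22
tool_pos: [0.478, -0.1822, 0.0827]
eef_rot: [0.889, -0.457, 0.0, 0.0]
contact_force: [0.1, 0.1, -0.2]
opening: 0.586
finger_force: 0.0
yaw cw 0.9497 pos [ 0.478  -0.1822  0.0827] F [ 0.1   0.14 -0.19] M [ 0.094 -0.006  0.014] op 0.5855936181361292
beam [-0.45 -1.47] 0.981
plat [-2.42 -5.88] 0.927
flange [0.19 0.28] 0.992
px per mm lift: beam [-0.12 -0.45]
clock: 10.02
tool_pos: [0.4775, -0.1815, 0.2122]
eef_rot: [0.89, -0.457, -0.0, -0.0]
contact_force: [-1.2, 1.4, -1.0]
opening: 0.678
finger_force: 0.0
yaw cw 0.9489 pos [ 0.4775 -0.1815  0.2122] F [-1.19  1.35 -0.98] M [ 0.131 -0.034 -0.017] op 0.6780850384862551
beam [-0.42 -1.46] 0.981
plat [-2.4  -5.89] 0.928
flange [0.17 0.3 ] 0.992
px per mm lift: beam [-0.12 -0.45]
```

View pics/s4.png

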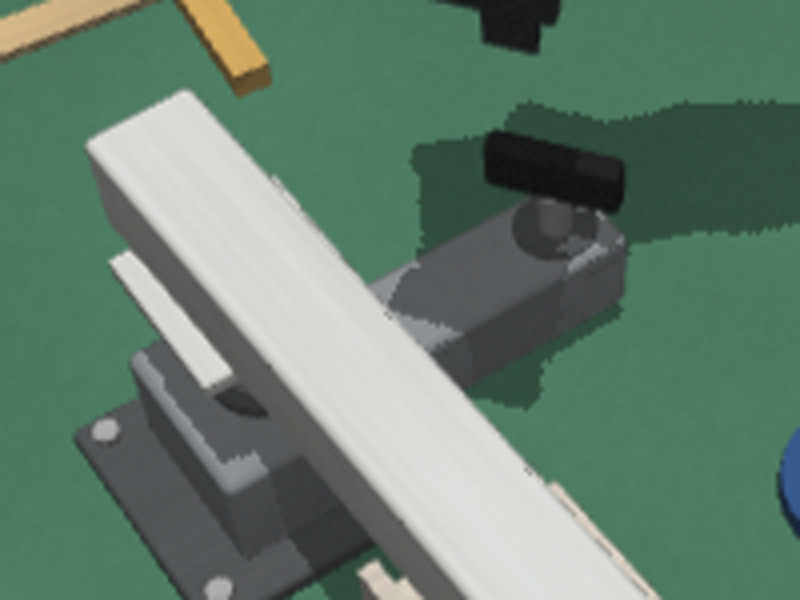

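The knob at (555,170) in the crop is turned and free of the gripper. The beam stays raised by about 3 mm (−1.46 px) and rests on the platform.

```bash
python3 -c "
from plant import *
print(finish_job())"
```

```text
the job is handed in; nothing more can be done
None
```

I turned the knob about 0.95 rad clockwise, so the jack now carries the beam with its free end raised about 3 mm (measured in the camera image). I then let go of the knob, moved the gripper clear and handed the job in at about 10 s.

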